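Sweep the finished specimens into the return bay

TASK

Sweep the three yellow mounted specimens along the bench top into the open front of the white-walled return bay, until each stands all the way inside it. Push them gently with the fingertips and keep them flat on the bench: never pick up, tip over or flick one. Leave the red specimen, the jar, the ring, the bottles and the screwdriver where they are.

Things in the scene. Friction and masses are not known exactly. Their poses are not given: they have to be found in the camera images.
- bay: fixed bay: three white walls 30 mm high, 8 mm thick, round a floor 260 mm wide (its y) and 90 mm deep (its x), a thin blue sheet level with the bench; no front wall or sill. Origin: middle of the open front edge, at bench height; x points from the mouth into the bay, away from the robot. Inner wall faces: back x = 90 mm, sides y = -130 and +130 mm; side walls begin at x = 0
- specimen_a: mounted specimen to be swept: yellow resin puck, upright cylinder 40 mm diameter, 24 mm high, about 60 g, a small bright steel section in its top face; stands loose on the bench. Origin: centre of its underside, z up
- specimen_b: mounted specimen to be swept: yellow resin puck, upright cylinder 40 mm diameter, 24 mm high, about 60 g, a small bright steel section in its top face; stands loose on the bench. Origin: centre of its underside, z up
- specimen_c: mounted specimen to be swept: yellow resin puck, upright cylinder 40 mm diameter, 24 mm high, about 60 g, a small bright steel section in its top face; stands loose on the bench. Origin: centre of its underside, z up
- red_specimen: specimen still being worked on, to be left alone: the same puck in red resin (40 mm diameter, 24 mm high, loose) with a brass section; it stands in the same row as the yellow ones. Origin: centre of its underside
- paste_jar: small jar with a blue cap, 44 mm diameter, 42 mm high, loose, at one side of the bay; leave alone. Origin: centre of its underside
- holder_ring: aluminium ring lying flat, 70 mm outer and 52 mm inner diameter, 18 mm high, loose, at one side of the bay; leave alone. Origin: centre of its underside
- bottle_red: white bottle with a red label, 60 mm diameter, 150 mm high, loose, standing on the left; leave alone. Origin: centre of its underside
- bottle_green: white bottle with a green label, 60 mm diameter, 150 mm high, loose, standing on the left; leave alone. Origin: centre of its underside
- screwdriver: screwdriver lying on the bench on the right, 170 mm long along its x, its red handle 26 mm thick, loose; leave alone. Origin: its middle, at bench height
Mind the look-alikes: they are no part of the job. What is shaped like the specimen_c but blue, brown or turquoise is not meant.

How it is judged:
At the end, for the whole second after the job is handed in: Each yellow specimen stands flat and still on the bench wholly inside the bay's mouth (its centre at least 17 mm past the front edge and between the walls), and the red specimen, jar, ring, bottles and screwdriver are within 20 mm of where they began (x of specimen_a in the frame of bay between 0.017 and 0.08 m and y of specimen_a in the frame of bay between -0.117 and 0.117 m and height (world z) of each of specimen_a, specimen_b, specimen_c below 0.006 m and angle between each of specimen_a, specimen_b, specimen_c's own z axis and vertical below 0.15 rad and linear speed of each of specimen_a, specimen_b, specimen_c below 0.01 m/s and x of specimen_b in the frame of bay between 0.017 and 0.08 m and y of specimen_b in the frame of bay between -0.117 and 0.117 m and x of specimen_c in the frame of bay between 0.017 and 0.08 m and y of specimen_c in the frame of bay between -0.117 and 0.117 m and distance of each of red_specimen, paste_jar, holder_ring, bottle_red, bottle_green, screwdriver from where it was at the start of the episode below 0.02 m); the robot touches nothing.
It fails at once if a yellow specimen is lifted off the bench or tipped over instead of slid (height (world z) of any of specimen_a, specimen_b, specimen_c above 0.012 m or angle between any of specimen_a, specimen_b, specimen_c's own z axis and vertical above 0.5 rad).
It fails at once if a yellow specimen is flung (faster than 0.6 m/s) (linear speed of any of specimen_a, specimen_b, specimen_c above 0.6 m/s).
It fails at once if the red specimen is pushed out of its place (20 mm or more) (distance of red_specimen from where it was at the start of the episode above 0.02 m).
It fails at once if the jar, ring, a bottle or the screwdriver is pushed out of its place (20 mm or more) or toppled (distance of any of paste_jar, holder_ring, bottle_red, bottle_green, screwdriver from where it was at the start of the episode above 0.02 m or angle between any of paste_jar, holder_ring, bottle_red, bottle_green's own z axis and vertical above 0.5 rad).
It also fails if it takes over 70 s, if anything falls off the work surface, if the arm or the gripper's body presses on something with over 40 N, if the wrist force passes 120 N, or if a joint passes its speed limit or range.

ROBOT

A 6-joint arm with a two-finger parallel gripper is mounted at the origin on the work surface. World frame = base frame: x ahead of the robot, y to its left, z up, the work surface at z = 0. Lengths are in m, angles in rad, forces in N, time in s.
With the tool pointing down it reaches from about 0.3 to 0.875 m from the base axis. Payload 6.4 kg.
Tool frame: the origin (TCP) lies midway between the tips of the shut fingers; the grasp point (between the pads) lies 19 mm behind it; z points along the fingers, y is the line along which they close (so a half turn about z gives the same grasp; the last joint's range is limited). The gripper opens to 85 mm and grips with 20 to 120 N. Pads are 22 mm wide; open, the fingers measure 114 mm over their backs; the gripper's body (76 mm by 85 mm) begins 54 mm behind the grasp point. The pads swing forward as they close: fully open they stand 13 mm farther back than shut.
Start: joints at [-1.427, 0.181, 1.607, -0, 1.354, -0.206], TCP at [0.197, -0.54, 0.231] pointing down, gripper open.
Joint ranges: [-2.99, 2.99], [-0.89, 2.07], [0.3, 2.58], [-1.14, 4.28], [0, 2.63], [-3.12, 3.12]. Speed limits (rad/s): [2.57, 2.57, 3.01, 3.14, 3.14, 3.14].

INTERFACE

Orientations are given as a unit quaternion [w, x, y, z].
In Python, from bench import ctrl gives the robot as it stands. The module is installed in compiled form; this text tells all that it offers.
- The arm moves only by the tool move_arm, never from a script. Its argument "plan" is one flat list of numbers, 6 for each row, row after row: the shift along the world's x, y, z in units of 50 mm (1.0 is 50 mm), then the turn, a rotation vector about the world's x, y, z in rad. A call has 1 to 10 rows; each row is the pose to reach, as a shift and turn from the pose commanded when the call began; what a row does not reach only later rows make up. A row lasts 1/8 s, in which the tool goes at most 62.5 mm and 10.7 degrees, less where a joint would pass 70% of its speed; a pose out of reach is approached as far as the arm can. A call with a gripper value outside its range is refused whole. "grip" is the finger opening in mm, from 0 to 85.4, set as the call begins (left out, the last holds). The fingers move at their own pace and stop on an object; the grip force is fixed at half the most. Time passes only in rows, so rows that repeat a pose let the fingers close. It gives the time, the measured TCP pose, the force, the opening and the grip force at its end, in the units of the state.
- ctrl.get_obs(): the state, without advancing time (a new reading comes with each control period).
- ctrl.camera(name): name is "side" or "top" or "wrist"; returns a dict with "pixels" (400x640x3 uint8, red, green, blue), "fx", "fy", "cx", "cy" (pixels), "origin" and "attitude" of the camera in the world. Camera axes: x right, y down, z forward; pixel columns grow to the right and rows downward; lengths in m; the calibration is good to about 2 mm. The wrist camera is an equidistant fisheye: a pixel r from the principal point sees the ray r / f radians off the axis. A picture is of the moment at which its call begins. There is no depth.
- ctrl.hand_in(): hands the job in; it is judged then, once.
The state is a dict: "time_s": time; "q": joint angles; "dq": joint speeds; "joint_efforts": joint torques, N m; "eef_pos": TCP position; "eef_rot": TCP orientation; "wrist_force": force on the tool from outside, world axes, zero at the start; "torque": the same for the moment, N m; "opening": opening from 0.0 (shut) to 1.0 (fully open); "grasp_force": force on a finger pad.
Only numpy, scipy, OpenCV 4.12 (cv2) and the standard library are available. Lean on these libraries where they do the work, as an engineer would, in place of code of your own. Each camera call takes 0.05 s, during which the arm holds its last target. There are 200 camera calls.

## Working session

There is one attempt and no reset: what is moved stays moved. The work goes in short steps, Python scripts to look and compute and a tool call to move; the robot and the scene stay as the last step left them, time stands still between calls to the robot, and variables do not carry over. Pictures are saved under pics/ and viewed, at most 10 in all, crops included, and the job is handed in when it is done.

Besides the shell and the picture viewer there is one more tool, called after "Emit:" as a command line: name --argument value ..., lists and objects as JSON in quotes. move_arm: Moves the arm, as the interface text tells. Its arguments: {"type":"object","properties":{"plan":{"type":"array"},"grip":{"type":"number"}},"required":["plan"]}

```bash
mkdir -p pics; cat > h.py <<'E'
import numpy as np, cv2
from bench import ctrl
from scipy.spatial.transform import Rotation as R
def rot(a):
    a=np.array(a,float)
    return a if a.shape==(3,3) else R.from_quat(a,scalar_first=True).as_matrix()
def ray_plane(c,u,v,z):
    d=rot(c['attitude'])@np.array([(u-c['cx'])/c['fx'],(v-c['cy'])/c['fy'],1.])
    o=np.array(c['origin']); return o+d*(z-o[2])/d[2]
def snap(n,f):
    c=ctrl.camera(n); cv2.imwrite('pics/'+f,c['pixels'][:,:,::-1]); return c
E
python3 - <<'E'
from h import *
c=snap('top','t0.png'); print({k:c[k] for k in c if k!='pixels'})
c=snap('side','s0.png'); print({k:c[k] for k in c if k!='pixels'})
o=ctrl.get_obs(); print(o['eef_pos'],o['eef_rot'],o['time_s'])
E
```

```text
{'fx': 459.40941605008993, 'fy': 459.40941605008993, 'cx': 326.67375744675746, 'cy': 202.1341355649866, 'origin': array([0.30805651, 0.0182796 , 1.3213989 ]), 'attitude': array([-0.04707481,  0.70762103, -0.70256985,  0.05875409])}
{'fx': 486.43801729780023, 'fy': 486.43801729780023, 'cx': 321.6398142485973, 'cy': 196.83367547758334, 'origin': array([0.38998954, 1.13500523, 0.69985584]), 'attitude': array([ 0.01889044, -0.0532697 ,  0.86366367, -0.50088977])}
[ 0.19701972 -0.53965893  0.23046949] [-7.96326642e-04  9.84742996e-01  1.74013203e-01  4.53676918e-05] 0.1
```

View pics/t0.png

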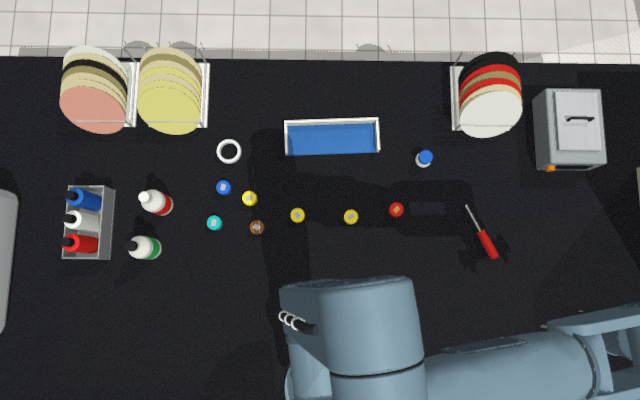

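View pics/s0.png

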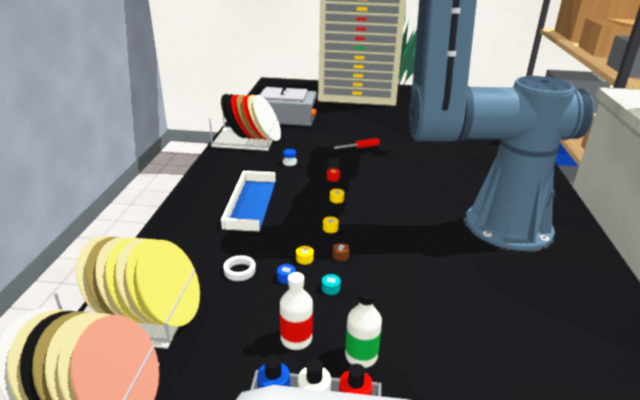

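The top view shows yellow pucks at (250,198), (298,215) and (351,216). The look-alikes are red (397,209), blue (224,187), turquoise (214,222) and brown (257,227). The bay is at about (285–380, 118–156), the jar at (425,158) and the ring at (229,151). The side view agrees. I choose the three yellow ones.

```bash
python3 - <<'E'
from h import *
c=snap('top','t1.png'); im=c['pixels']; hsv=cv2.cvtColor(im,cv2.COLOR_RGB2HSV)
def blobs(lo,hi,n,z,x0=195,x1=520,y0=110,y1=270,amin=25):
    m=cv2.inRange(hsv,np.array(lo),np.array(hi)); k=np.zeros_like(m);k[y0:y1,x0:x1]=m[y0:y1,x0:x1]
    for ct in cv2.findContours(k,cv2.RETR_EXTERNAL,cv2.CHAIN_APPROX_NONE)[0]:
        if cv2.contourArea(ct)<amin: continue
        (u,v),r=cv2.minEnclosingCircle(ct); p=ray_plane(c,u,v,z)
        print(n,round(u,1),round(v,1),'r',round(r*(c['origin'][2]-z)/c['fx']*1000,1),p.round(3))
        if n=='bay': 
            b=cv2.boxPoints(cv2.minAreaRect(ct)); print([ray_plane(c,*q,0).round(3)[:2].tolist() for q in b])
blobs((20,120,90),(35,255,255),'yel',.02)
blobs((0,150,80),(6,255,255),'red',.02)
blobs((7,100,50),(17,255,200),'brn',.02)
blobs((80,120,80),(95,255,255),'turq',.02)
blobs((100,120,60),(125,255,255),'blue',.02)
blobs((100,120,60),(125,255,255),'bay',.0,amin=500)
blobs((0,0,150),(180,60,255),'white',.02,amin=60)
cv2.imwrite('pics/crop.png',cv2.resize(im[105:275,190:510][:,:,::-1],(800,425),interpolation=cv2.INTER_CUBIC))
E
```

```text
yel 350.5 216.5 r 21.7 [ 0.464 -0.071  0.02 ]
yel 297.2 214.8 r 21.3 [0.468 0.081 0.02 ]
yel 248.9 197.8 r 22.2 [0.515 0.22  0.02 ]
red 487.0 244.5 r 45.3 [ 0.387 -0.459  0.02 ]
red 396.0 209.5 r 22.2 [ 0.485 -0.202  0.02 ]
brn 256.5 227.0 r 21.6 [0.432 0.196 0.02 ]
brn 396.2 208.8 r 9.6 [ 0.487 -0.202  0.02 ]
turq 214.1 222.7 r 22.6 [0.443 0.316 0.02 ]
blue 223.3 187.1 r 23.6 [0.546 0.294 0.02 ]
blue 425.7 156.2 r 21.0 [ 0.643 -0.291  0.02 ]
blue 331.1 140.5 r 128.7 [ 0.687 -0.014  0.02 ]
bay 331.1 140.5 r 130.7 [ 0.693 -0.015  0.   ]
[[0.736, 0.117], [0.749, -0.144], [0.658, -0.146], [0.645, 0.112]]
white 228.4 150.7 r 34.6 [0.653 0.283 0.02 ]
white 331.8 134.5 r 141.6 [ 0.705 -0.017  0.02 ]
white 487.5 117.9 r 92.0 [ 0.761 -0.478  0.02 ]
white 202.0 118.5 r 27.9 [0.749 0.364 0.02 ]
```

View pics/crop.png

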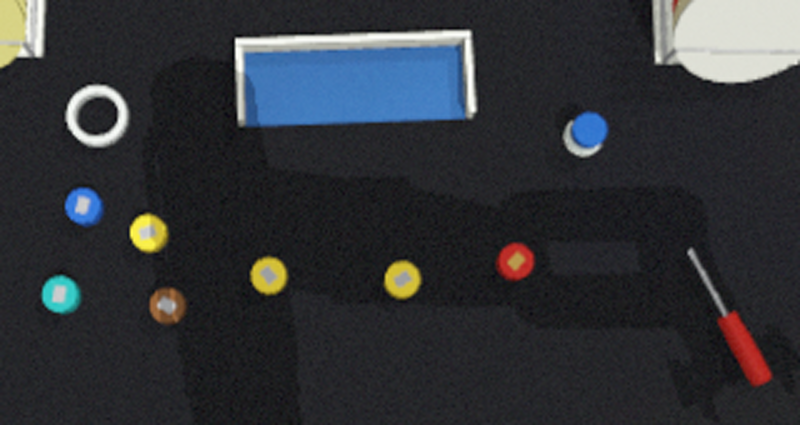

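Emit:
move_arm --plan '[1.2,1.2,-0.5,0,0,-0.1,2.0,2.2,-1,0,0,-0.2,2.6,3.2,-1.5,0,0,-0.324,3.1,4.2,-2,0,0,-0.324,3.6,5.2,-2,0,0,-0.324,4.0,6.2,-2,0,0,-0.324,4.3,7.2,-2,0,0,-0.324,4.5,8.2,-2,0,0,-0.324,4.64,9.0,-2,0,0,-0.324,4.64,9.36,-2,0,0,-0.324]' --grip 28

```text
time_s: 1.4
eef_pos: [0.429, -0.0699, 0.1311]
eef_rot: [-0.0, 1.0, 0.014, -0.0]
wrist_force: [-0.6, 0.2, 0.4]
opening: 0.326
grasp_force: 0.0
```

```bash
python3 - <<'E'
from h import *
o=ctrl.get_obs(); print(o['eef_pos'],o['q'],o['opening']*85.4,o['time_s'], np.degrees(np.arctan2(*rot(o['eef_rot'])[[1,0],0])))
snap('wrist','w0.png')
E
```

```text
[ 0.42896489 -0.06991102  0.13109794] [-4.36253344e-01 -1.61075956e-02  2.03870579e+00  3.29162224e-04
  1.11949800e+00  1.10598340e+00] 27.879737493639443 1.4 1.628118259680428
```

View pics/w0.png

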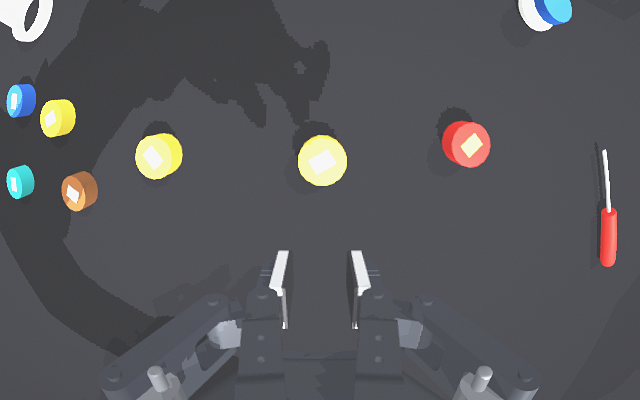

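Seen from the wrist, the puck at (322,160) sits ahead of the fork, whose tips are at (280,255) and (358,255). It is centred and yellow, so I lower and push gently.

Emit:
move_arm --plan '[0,0,-0.7,0,0,0,0,0,-1.4,0,0,0,0,0,-2.0,0,0,0,0,0,-2.3,0,0,0,0,0,-2.46,0,0,0,0,0,-2.46,0,0,0,0.1,0,-2.46,0,0,0,0.25,0,-2.46,0,0,0,0.4,0.01,-2.46,0,0,0,0.6,0.02,-2.46,0,0,0]'

```text
time_s: 2.7
eef_pos: [0.4597, -0.0711, 0.0085]
eef_rot: [0.0, 1.0, 0.013, -0.0]
wrist_force: [-1.2, -0.5, 2.4]
opening: 0.325
grasp_force: 0.9
```

```bash
python3 - <<'E'
from h import *
print(ctrl.get_obs()['eef_pos'])
snap('wrist','w1.png')
E
```

```text
[ 0.45969448 -0.07114112  0.00848494]
```

View pics/w1.png

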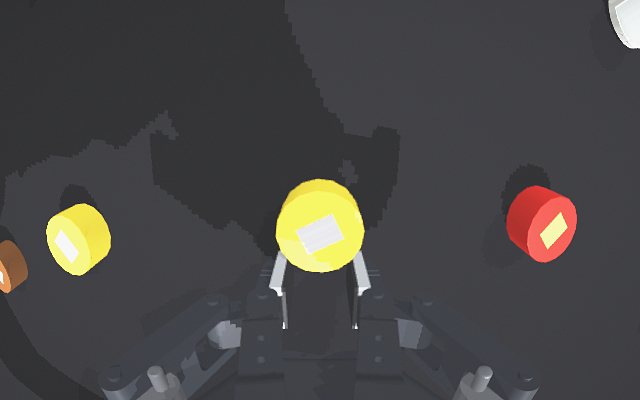

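The puck is nested in the fork at (320,225). I continue.

Emit:
move_arm --plan '[0.25,0.01,0,0,0,0,0.5,0.02,0,0,0,0,0.75,0.03,0,0,0,0,1.0,0.04,0,0,0,0,1.25,0.05,0,0,0,0,1.5,0.06,0,0,0,0,1.75,0.07,0,0,0,0,2.0,0.08,0,0,0,0,2.25,0.09,0,0,0,0,2.5,0.1,0,0,0,0]'

```text
time_s: 4.0
eef_pos: [0.5849, -0.0661, 0.0083]
eef_rot: [-0.0, 1.0, 0.013, 0.0]
wrist_force: [-0.5, -0.6, -0.2]
opening: 0.33
grasp_force: 0.6
```

Emit:
move_arm --plan '[0.25,0.01,0,0,0,0,0.5,0.02,0,0,0,0,0.75,0.03,0,0,0,0,1.0,0.04,0,0,0,0,1.25,0.05,0,0,0,0,1.45,0.05,0,0,0,0,1.65,0.05,0,0,0,0,1.8,0.05,0,0,0,0,1.9,0.05,0,0,0,0,1.9,0.05,0,0,0,0]'

```text
time_s: 5.25
eef_pos: [0.6794, -0.0637, 0.0083]
eef_rot: [0.0, 1.0, 0.013, 0.0]
wrist_force: [0.0, -0.1, 0.3]
opening: 0.328
grasp_force: 0.0
```

```bash
cat >> h.py <<'E'
def pucks():
    c=ctrl.camera('top'); hsv=cv2.cvtColor(c['pixels'],cv2.COLOR_RGB2HSV)
    m=cv2.inRange(hsv,(20,120,70),(35,255,255)); m[:110]=0; m[270:]=0; m[:,:195]=0; m[:,520:]=0
    e=np.array([.9987,.05]); f=np.array([-.05,.9987])
    for ct in cv2.findContours(m,cv2.RETR_EXTERNAL,cv2.CHAIN_APPROX_NONE)[0]:
        if cv2.contourArea(ct)<15: continue
        (u,v),r=cv2.minEnclosingCircle(ct); p=ray_plane(c,u,v,.02)[:2]; d=p-[.6515,-.017]
        print('yel',p.round(3),'bay',(d@e).round(3),(d@f).round(3),'r',round(r,1))
    return c
E
python3 - <<'E'
from h import *
print(ctrl.get_obs()['eef_pos']); c=pucks()
cv2.imwrite('pics/t2.png',cv2.resize(c['pixels'][105:275,190:510][:,:,::-1],(800,425),interpolation=cv2.INTER_CUBIC))
E
```

```text
[ 0.67939263 -0.06371075  0.00830484]
yel [0.515 0.219] bay -0.124 0.243 r 8.1
```

View pics/t2.png

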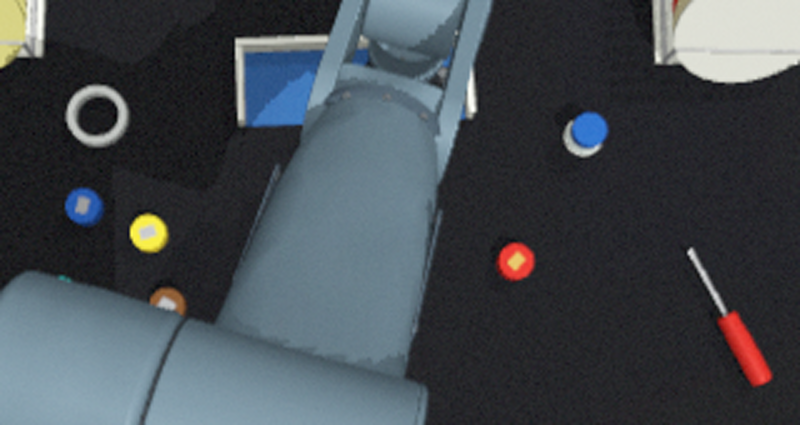

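The arm hides the first puck for now; the red one has not moved. I back out, lift and go behind the second yellow puck.

Emit:
move_arm --plan '[-0.4,0,0,0,0,0,-0.8,0,0.3,0,0,0,-1.2,0,1.2,0,0,0,-2.0,0.6,2.0,0,0,-0.1,-3.0,1.4,2.0,0,0,-0.2,-4.0,2.2,2.0,0,0,-0.34,-4.7,2.9,2.0,0,0,-0.34,-4.94,3.14,1.6,0,0,-0.34,-4.94,3.14,0.8,0,0,-0.34,-4.94,3.14,0.3,0,0,-0.34]'

```text
time_s: 6.55
eef_pos: [0.4311, 0.0937, 0.0223]
eef_rot: [0.0, 0.988, -0.156, -0.0]
wrist_force: [-0.1, -0.1, -0.3]
opening: 0.325
grasp_force: 0.0
```

```bash
python3 - <<'E'
from h import *
print(ctrl.get_obs()['eef_pos'])
snap('wrist','w2.png'); pucks()
E
```

```text
[0.43113794 0.09365683 0.02229988]
yel [0.515 0.22 ] bay -0.124 0.243 r 7.8
yel [ 0.703 -0.062] bay 0.049 -0.048 r 7.2
```

View pics/w2.png

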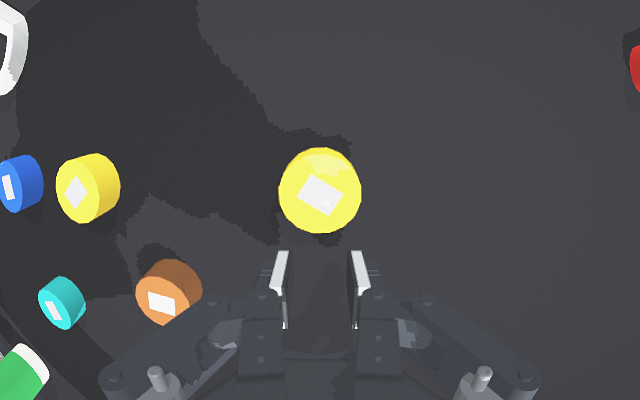

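The first puck is at bay (0.049, −0.048). The second is centred ahead of the fork at (320,190), so I push it.

Emit:
move_arm --plan '[0,0,-0.28,0,0,0,0.1,-0.03,-0.28,0,0,0,0.24,-0.08,-0.28,0,0,0,0.4,-0.13,-0.28,0,0,0,0.6,-0.2,-0.28,0,0,0,0.84,-0.28,-0.28,0,0,0,1.08,-0.36,-0.28,0,0,0,1.32,-0.43,-0.28,0,0,0,1.56,-0.51,-0.28,0,0,0,1.8,-0.59,-0.28,0,0,0]'

```text
time_s: 7.9
eef_pos: [0.5229, 0.0636, 0.0092]
eef_rot: [0.0, 0.988, -0.156, -0.0]
wrist_force: [-0.4, 0.1, 0.3]
opening: 0.329
grasp_force: 0.5
```

Emit:
move_arm --plan '[0.24,-0.08,0,0,0,0,0.48,-0.16,0,0,0,0,0.72,-0.24,0,0,0,0,0.96,-0.32,0,0,0,0,1.2,-0.39,0,0,0,0,1.44,-0.47,0,0,0,0,1.68,-0.55,0,0,0,0,1.92,-0.63,0,0,0,0,2.16,-0.71,0,0,0,0,2.3,-0.75,0,0,0,0]'

```text
time_s: 9.15
eef_pos: [0.638, 0.0259, 0.0093]
eef_rot: [0.0, 0.988, -0.157, 0.0]
wrist_force: [-0.1, 1.0, 0.8]
opening: 0.326
grasp_force: 0.4
```

Emit:
move_arm --plan '[0.2,-0.07,0,0,0,0,0.4,-0.13,0,0,0,0,0.6,-0.2,0,0,0,0,0.72,-0.24,0,0,0,0,0.8,-0.27,0,0,0,0,0.8,-0.27,0,0,0,0]'

```text
time_s: 9.9
eef_pos: [0.6773, 0.0127, 0.0093]
eef_rot: [0.0, 0.988, -0.156, 0.0]
wrist_force: [-0.5, 0.2, -0.3]
opening: 0.33
grasp_force: 0.0
```

Emit:
move_arm --plan '[-0.38,0.12,0,0,0,0,-0.76,0.25,0.3,0,0,0,-1.1,0.36,1.2,0,0,0,-1.6,1.1,2.0,0,0,-0.15,-2.2,2.0,2.0,0,0,-0.32,-2.8,3.0,2.0,0,0,-0.5,-3.3,4.0,2.0,0,0,-0.65,-3.57,4.77,2.0,0,0,-0.768,-3.57,4.77,1.4,0,0,-0.768,-3.57,4.77,0.7,0,0,-0.768]'

```text
time_s: 11.15
eef_pos: [0.4989, 0.2525, 0.0447]
eef_rot: [-0.001, 0.858, -0.514, 0.001]
wrist_force: [0.1, 0.2, -0.7]
opening: 0.326
grasp_force: 0.0
```

```bash
python3 - <<'E'
from h import *
o=ctrl.get_obs();print(o['eef_pos'],o['q'][5])
snap('wrist','w3.png'); pucks()
E
```

```text
[0.49894621 0.25247892 0.04467746] 2.9073769029332186
yel [0.515 0.22 ] bay -0.125 0.243 r 8.1
yel [ 0.703 -0.063] bay 0.049 -0.048 r 7.0
yel [0.7   0.005] bay 0.049 0.019 r 7.2
```

View pics/w3.png

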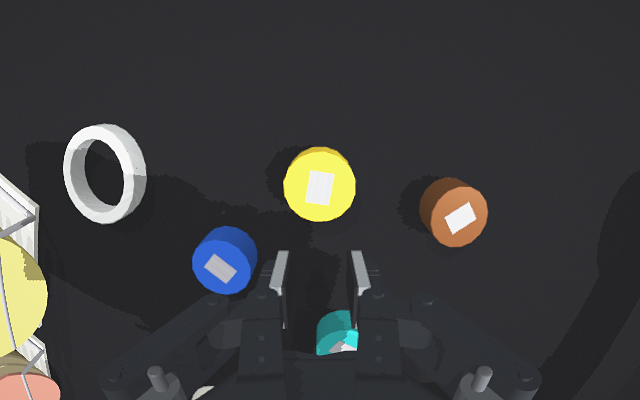

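The third yellow puck at (320,185) is centred ahead of the fork, and blue (225,260) and turquoise (337,335) are clear. I push it sideways to just in front of the mouth first.

Emit:
move_arm --plan '[0,0,-0.4,0,0,0,0,0,-0.73,0,0,0,0.05,-0.09,-0.73,0,0,0,0.12,-0.23,-0.73,0,0,0,0.2,-0.38,-0.73,0,0,0,0.3,-0.57,-0.73,0,0,0,0.41,-0.78,-0.73,0,0,0,0.52,-1.0,-0.73,0,0,0,0.64,-1.22,-0.73,0,0,0,0.75,-1.44,-0.73,0,0,0]'

```text
time_s: 12.5
eef_pos: [0.5365, 0.1785, 0.0078]
eef_rot: [0.0, 0.857, -0.515, 0.0]
wrist_force: [0.0, 0.1, 0.7]
opening: 0.327
grasp_force: 0.5
```

Emit:
move_arm --plan '[0.12,-0.22,0,0,0,0,0.24,-0.44,0,0,0,0,0.35,-0.66,0,0,0,0,0.47,-0.88,0,0,0,0,0.58,-1.1,0,0,0,0,0.7,-1.32,0,0,0,0,0.81,-1.54,0,0,0,0,0.9,-1.7,0,0,0,0,0.98,-1.86,0,0,0,0,0.98,-1.86,0,0,0,0]'

```text
time_s: 13.75
eef_pos: [0.5855, 0.0857, 0.0078]
eef_rot: [-0.0, 0.857, -0.515, 0.0]
wrist_force: [-0.5, -1.0, 0.1]
opening: 0.328
grasp_force: 0.0
```

Emit:
move_arm --plan '[-0.2,0.38,0,0,0,0,-0.4,0.76,0.3,0,0,0,-0.5,0.9,1.2,0,0,0,-0.5,0.9,2.0,0,0,0.1]'

```text
time_s: 14.25
eef_pos: [0.5586, 0.1339, 0.1098]
eef_rot: [-0.0, 0.883, -0.469, -0.0]
wrist_force: [0.8, 1.1, 0.1]
opening: 0.326
grasp_force: 0.0
```

```bash
python3 - <<'E'
from h import *
o=ctrl.get_obs();print(o['eef_pos'],o['q'][5]); pucks()
E
```

```text
[0.55856259 0.13388099 0.10975788] 2.576306590220391
yel [0.597 0.062] bay -0.051 0.082 r 7.9
yel [ 0.703 -0.063] bay 0.049 -0.048 r 7.0
yel [0.7   0.005] bay 0.049 0.019 r 7.2
```

Emit:
move_arm --plan '[0,-0.3,0,0,0,0.18,0.03,-0.7,0,0,0,0.36,0.05,-1.1,0,0,0,0.54,0.06,-1.48,0,0,0,0.72,0.06,-1.48,0,0,0,0.9,0.06,-1.48,0,0,0,1.033,0.06,-1.48,-0.7,0,0,1.033,0.06,-1.48,-1.4,0,0,1.033,0.06,-1.48,-1.7,0,0,1.033,0.06,-1.48,-1.7,0,0,1.033]'

```text
time_s: 15.55
eef_pos: [0.5622, 0.0583, 0.0224]
eef_rot: [-0.0, 1.0, 0.026, -0.001]
wrist_force: [0.6, 0.2, 1.1]
opening: 0.327
grasp_force: 0.0
```

```bash
python3 - <<'E'
from h import *
o=ctrl.get_obs();print(o['eef_pos'],o['eef_rot'],o['wrist_force'])
snap('wrist','w4.png')
E
```

```text
[0.56218882 0.05828774 0.02243333] [-1.45012063e-04  9.99665030e-01  2.58661589e-02 -8.65596295e-04] [0.60372022 0.19425744 1.10724824]
```

View pics/w4.png

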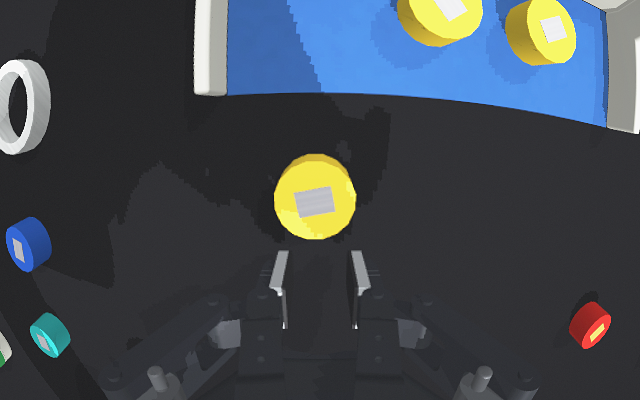

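The puck at (315,197) is about 2 mm left of the fork's centre. The two earlier pucks stand inside the bay, and the left wall's end at (210,90) is clear of the path.

Emit:
move_arm --plan '[0,0.05,-0.28,0,0,0,0.1,0.05,-0.28,0,0,0,0.22,0.06,-0.28,0,0,0,0.4,0.07,-0.28,0,0,0,0.6,0.08,-0.28,0,0,0,0.82,0.09,-0.28,0,0,0,1.04,0.1,-0.28,0,0,0,1.26,0.11,-0.28,0,0,0,1.48,0.12,-0.28,0,0,0,1.7,0.13,-0.28,0,0,0]'

```text
time_s: 16.85
eef_pos: [0.6488, 0.0639, 0.0087]
eef_rot: [-0.0, 1.0, 0.025, -0.0]
wrist_force: [-0.8, -0.1, 0.5]
opening: 0.329
grasp_force: 0.5
```

Emit:
move_arm --plan '[0.2,0.01,0,0,0,0,0.36,0.02,0,0,0,0,0.46,0.02,0,0,0,0,0.52,0.02,0,0,0,0,0.52,0.02,0,0,0,0,0.2,0,0,0,0,0,-0.3,0,0,0,0,0,-0.8,0,0.3,0,0,0,-1.3,0,1.3,0,0,0,-2.0,0,2.2,0,0,0]'

```text
time_s: 18.1
eef_pos: [0.5476, 0.0636, 0.1202]
eef_rot: [0.0, 1.0, 0.025, 0.0]
wrist_force: [1.3, -0.7, -0.0]
opening: 0.33
grasp_force: 0.0
```

Emit:
move_arm --plan '[-0.5,-0.9,0.3,0,0,0,-1,-1.8,0.6,0,0,0,-1.5,-2.7,0.8,0,0,0,-2,-3.6,1,0,0,0,-2.4,-4.6,1.2,0,0,0,-2.8,-5.6,1.2,0,0,0,-2.8,-5.6,1.2,0,0,0]'

```text
time_s: 18.98
eef_pos: [0.4069, -0.2193, 0.1794]
eef_rot: [0.001, 1.0, 0.023, 0.0]
wrist_force: [0.5, 0.7, 0.1]
opening: 0.323
grasp_force: 0.0
```

```bash
python3 - <<'E'
from h import *
o=ctrl.get_obs();print(o['eef_pos'],o['time_s']); c=pucks()
cv2.imwrite('pics/t5.png',cv2.resize(c['pixels'][105:275,130:510][:,:,::-1],(800,358),interpolation=cv2.INTER_CUBIC))
E
```

```text
[ 0.40693737 -0.21932753  0.17935031] 18.975
yel [0.697 0.068] bay 0.049 0.082 r 7.3
yel [ 0.703 -0.063] bay 0.049 -0.048 r 7.1
yel [0.7   0.005] bay 0.049 0.019 r 7.2
```

View pics/t5.png

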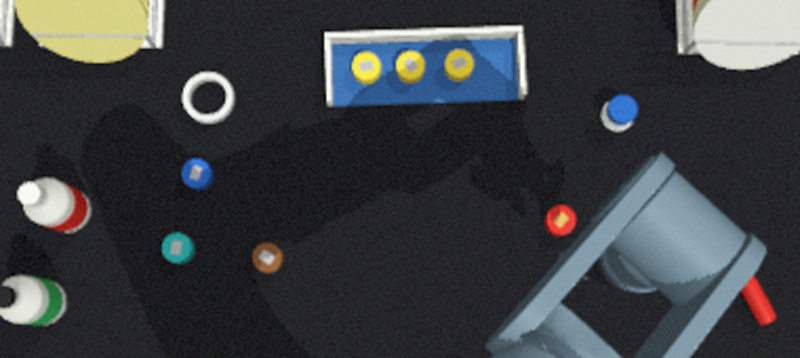

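All three yellow pucks are in the bay, at crop positions (366,66), (410,66) and (459,64). Nothing else has moved.

```bash
python3 -c "
from bench import ctrl
print(ctrl.hand_in())"
```

```text
the job is handed in; nothing more can be done
None
```

The job is handed in: all three yellow specimens measure about 49 mm inside the bay mouth, nothing else shows any movement in the last top view, and the arm finished clear at about 19 s; no verdict was returned.

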